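# Fit the spacer sleeve, then hold the stand bracket level over its pin

### The arm

A 7-joint arm with a two-finger parallel gripper is mounted at the origin on the work surface. World frame = base frame: x ahead of the robot, y to its left, z up, the work surface at z = 0. Lengths are in m, angles in rad, forces in N, time in s.
With the tool pointing down it reaches from about 0.35 to 0.9 m from the base axis. Payload 8.1 kg.
Tool frame: the origin (TCP) lies at the very end of the fingers, on their centre line; the grasp point (between the pads) lies 19 mm behind it (arm.tcp_to_grasp is the z of the grasp point in the tool frame, in m); z points along the fingers, y is the line along which they close (so a half turn about z gives the same grasp; the last joint's range is limited). The gripper opens to 92 mm and grips with 3 to 60 N. Pads are 19 mm wide; open, the fingers measure 130 mm over their backs; the gripper's body (75 mm by 190 mm) begins 47 mm behind the grasp point.
Start: joints at [-1.395, 0.434, 0.025, 1.573, -0.012, 1.134, -0.075], TCP at [0.172, 0.601, 0.227] pointing down, gripper open.
Joint ranges: [-2.62, 2.62], [-0.44, 2.09], [-1.27, 1.32], [0.08, 2.57], [-1.32, 4.46], [0.12, 2], [-2.74, 2.74]. Speed limits (rad/s): [2.22, 2.22, 3.01, 3.01, 3.14, 3.14, 3.14].

### API

Orientations are given as a rotation vector (axis times angle).
In Python, from cell import readout, vision, sign_off, arm gives the robot as it stands. The module is installed in compiled form; this text tells all that it offers.
- The arm moves only by the shell command python3 -m creep 'ROWS' [FORCE]. ROWS is JSON, a list of rows, each a list of 5 numbers: the shift along the tool's x, y, z in units of 4 cm (1.0 is 4 cm), then the turn about the tool's z in units of 4 degrees (1.0 is 4 degrees), then the opening, from 0 (shut) to 1 (fully open). A call has 1 to 12 rows; each row shifts and turns the commanded pose from where the row before left it, along the tool's axes as they then stand; what a row does not reach is not made up. A row lasts 1/8 s, in which the tool goes at most 62.5 mm and 10.7 degrees, less where a joint would pass 70% of its speed; a pose out of reach is approached as far as the arm can. A call with a number of a shift or a turn outside -1 to 1 is refused whole. A call with a gripper value outside its range is refused whole. The fingers move at their own pace and stop on an object; FORCE is the grip in N (left out, the last holds). Time passes only in rows, so rows that do not move let the fingers close. It gives the time, the measured TCP pose, the force, the opening and the grip force at its end, in the units of the state.
- readout.observe(): the state, without advancing time (a new reading comes with each control period).
- vision.get_image(name): name is "side" or "top" or "wrist"; returns a dict with "pixels" (480x640x3 uint8, blue, green, red), "z_map" (480x640 float32, m along the optical axis (not along the pixel's ray), 0 where there is no reading), "camera_matrix" (3x3 intrinsics, pixels), "position" and "rotation" of the camera in the world. Camera axes: x right, y up, looking along -z (the intrinsics and any distortion apply to the point x, -y, -z); pixel columns grow to the right and rows downward; lengths in m; the calibration is good to about 2 mm. A picture is of the moment at which its call begins.
- sign_off(): hands the job in; it is judged then, once.
The state is a dict: "clock": time; "joints": joint angles; "dq": joint speeds; "joint_efforts": joint torques, N m; "position": TCP position; "ee_rot": TCP orientation; "force": force on the tool from outside, world axes, zero at the start; "ft_torque": the same for the moment, N m; "width": opening from 0.0 (shut) to 1.0 (fully open); "gripper_force": force on a finger pad.
Only numpy, scipy, OpenCV 4.12 (cv2) and the standard library are available. Lean on these libraries where they do the work, as an engineer would, in place of code of your own. Each camera call takes 0.05 s, during which the arm holds its last target. There are 200 camera calls.

### The job

Of the two plain steel sleeves on the lab table, slide the one that fits the pin of the stand's foot fully down onto the foot and let go of it; the other one is too tight for the pin and stays standing on the table, clear of the foot. Then grip the cast stand bracket at its balance point, which is near its heavy hub, lift it and finish while holding it level, its eye centred over the pin and a few centimetres above the pin's tip, resting on nothing but the gripper. Do not knock over or push away the glassware, the dish or the calibration weight standing about.

Things in the scene. Friction and masses are not known exactly. Their poses are not given: they have to be found in the camera images.
- pin_tip (a point): Tip of the upright steel pin on the stand's foot, 78 mm above the table. The foot is a fixed grey round plate of 124 mm diameter and 16 mm thick; the pin stands at its centre, is 17 mm in diameter and 62 mm high above the plate, and tapers to 9 mm over its last 5 mm.
- wide_mid (a point): Centre (half-way up) of the plain steel sleeve that fits the pin: an upright tube 32 mm in outer diameter, 40 mm high, with a 20 mm bore (6 mm wall), 130 g. Its z axis is the bore's axis. It stands on the table at first; fully down on the foot its centre is 36 mm above the table and the pin stands out 22 mm above it.
- tight_mid (a point): Centre (half-way up) of the other plain steel sleeve, with the same outside (32 mm outer diameter, 40 mm high) but a 13 mm bore (thicker wall), too tight for the pin. Stands upright on the table. Which sleeve stands where varies.
- bracket_balance (a point): Balance point (centre of mass) of the cast dark-steel stand bracket, mid-height in its bar, 19 mm above the table as it lies. x: along the bar to the heavy hub, z: up. Bar 12 mm wide (y), 14 mm high, underside 12 mm above the table. Hub: upright cylinder, 48 mm diameter, 46 mm high with its screw head, centred 55 mm to +x; bare bar runs 31 mm to the hub, 101 mm to the eye. 0.5 to 0.75 kg.
- bracket_eye (a point): Centre of the underside of the ring-shaped eye at the light end of the bracket: ring of 38 mm outer diameter, 24 mm bore, 26 mm high. It lies 120 mm from the balance point along the bracket's -x and 19 mm below it, on the table at first. Axes as the bracket's.
- weight_mid (a point): Bystander: knobbed steel calibration weight, 34 mm diameter, 55 mm high, standing near the sleeves; point 27 mm up.
- beaker_mid (a point): Bystander: glass beaker, 66 mm diameter, 85 mm high; point half-way up.
- flask_mid (a point): Bystander: conical glass flask, 70 mm diameter at the bottom, 98 mm high; point half-way up.
- dish_mid (a point): Bystander: low white dish, 64 mm diameter, 20 mm high; point half-way up.
- jar_mid (a point): Bystander: brown glass jar with a lid, 60 mm diameter, 70 mm high; point half-way up.

How it is judged:
By the outcome, as a careful person would: the job done as asked, in the order asked, and still so for the second after the job is handed in, while the arm keeps its last pose, push and grip.
It also fails if it takes over 58 s, if anything falls off the work surface, if the arm or the gripper's body presses on something with over 40 N, if the wrist force passes 120 N, or if a joint passes its speed limit or range.

## Working session

There is one attempt and no reset: what is moved stays moved. The work goes in short steps, Python scripts to look and compute and a shell command to move; the robot and the scene stay as the last step left them, time stands still between calls to the robot, and variables do not carry over. Pictures are saved under pics/ and viewed, at most 10 in all, crops included, and the job is handed in when it is done.

```bash
mkdir -p pics
cat > h.py <<'E'
import numpy as np, cv2
from cell import readout, vision, arm
from scipy.spatial.transform import Rotation as R
def cloud(im):
    K=np.array(im["camera_matrix"]); z=im["z_map"]; v,u=np.mgrid[0:480,0:640]
    p=np.stack([(u-K[0,2])/K[0,0]*z,-(v-K[1,2])/K[1,1]*z,-z],-1)
    rot=np.array(im["rotation"]); rot=rot if rot.shape==(3,3) else R.from_rotvec(rot).as_matrix()
    P=p@rot.T+np.array(im["position"]); P[z==0]=np.nan
    return P
def grab(name,f=None):
    im=vision.get_image(name)
    if f: cv2.imwrite("pics/"+f,im["pixels"])
    return im,cloud(im)
E
python3 - <<'E'
from h import *
s=readout.observe(); print(s, arm.tcp_to_grasp)
im,P=grab("top","top1.png"); np.save("top1.npy",P)
print(im["position"],im["rotation"],im["camera_matrix"],im.keys())
im,P=grab("side","side1.png"); np.save("side1.npy",P)
print(im["position"],im["rotation"])
E
```

```text
{'clock': 0.0, 'joints': array([-1.39457562,  0.4352478 ,  0.02496264,  1.57415601, -0.01163732,
        1.13400672, -0.07510523]), 'dq': array([ 1.34664852e-03, -1.44405144e-03,  1.44571386e-03, -6.85422976e-05,
       -2.25825199e-03,  2.22479009e-04,  5.57423149e-04]), 'joint_efforts': array([-8.06967564e-04, -6.67848372e+01,  9.84501690e-01, -3.14465368e+01,
       -6.04910916e-02,  4.26161487e-02,  1.55110242e-04]), 'position': array([0.17190276, 0.60032167, 0.22590666]), 'ee_rot': array([-4.36664162e-01, -3.11097565e+00,  2.62084080e-03]), 'force': array([ 0.1259752 , -0.12943928,  0.13873016]), 'ft_torque': array([-0.00440793, -0.0140782 , -0.02052475]), 'gripper_force': 0.0, 'width': 0.9964644470034116} -0.0188
[4.07142658e-01 9.43270678e-04 1.07783885e+00] [ 0.14886496 -0.15313678 -1.54874317] [[528.18711725   0.         320.51484505]
 [  0.         528.18711725 238.61244062]
 [  0.           0.           1.        ]] dict_keys(['pixels', 'z_map', 'camera_matrix', 'position', 'rotation'])
[ 0.47245723 -1.05389907  1.06685311] [ 0.82729283 -0.06689088 -0.11552187]
```

View pics/top1.png

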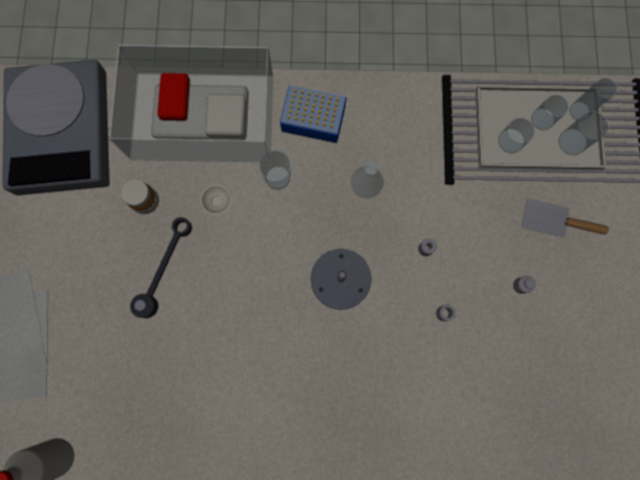

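Run:
```python
from h import *
P=np.load("top1.npy"); z=P[...,2]
m=((z>0.008)&(z<0.15)).astype(np.uint8)
n,l,st,c=cv2.connectedComponentsWithStats(m)
for i in range(1,n):
    if st[i,4]<60: continue
    Q=P[l==i]; t=np.nanpercentile(Q[:,2],98); T=Q[Q[:,2]>t-.006]
    print(i,st[i],"zmax",t.round(3),"mean",Q.mean(0).round(3),"top",T.mean(0).round(3),"bbox",Q.min(0).round(3),Q.max(0).round(3))
```

```text
1 [    2    44   290   152 29186] zmax 0.12 mean [0.855 0.391 0.064] top [0.884 0.268 0.119] bbox [0.697 0.06  0.008] [0.986 0.672 0.126]
3 [  442    75   198   110 15914] zmax 0.112 mean [ 0.856 -0.455  0.032] top [ 0.885 -0.544  0.117] bbox [ 0.737 -0.692  0.008] [ 0.986 -0.258  0.134]
40 [ 280   84   67   59 2850] zmax 0.062 mean [0.873 0.021 0.051] top [0.88  0.022 0.058] bbox [ 0.825 -0.049  0.008] [0.935 0.089 0.065]
94 [351 161  33  37 873] zmax 0.1 mean [ 0.731 -0.093  0.048] top [ 0.741 -0.096  0.098] bbox [ 0.706 -0.13   0.008] [ 0.772 -0.062  0.102]
101 [121 179  38  35 955] zmax 0.073 mean [0.687 0.363 0.056] top [0.692 0.369 0.07 ] bbox [0.662 0.339 0.008] [0.721 0.395 0.076]
103 [201 185  30  29 482] zmax 0.023 mean [0.696 0.221 0.015] top [0.696 0.221 0.019] bbox [0.663 0.188 0.008] [0.724 0.249 0.025]
115 [ 130  217   62  101 1267] zmax 0.047 mean [0.533 0.323 0.029] top [0.472 0.348 0.046] bbox [0.449 0.268 0.008] [0.653 0.372 0.051]
116 [565 217  44  17 395] zmax 0.022 mean [ 0.652 -0.548  0.017] top [ 0.651 -0.552  0.019] bbox [ 0.636 -0.592  0.008] [ 0.67  -0.507  0.024]
120 [418 238  19  18 240] zmax 0.043 mean [ 0.598 -0.215  0.034] top [ 0.599 -0.217  0.04 ] bbox [ 0.584 -0.232  0.008] [ 0.615 -0.201  0.044]
121 [ 310  249   62   61 2902] zmax 0.071 mean [ 0.533 -0.042  0.017] top [ 0.533 -0.042  0.076] bbox [ 0.472 -0.104  0.008] [0.594 0.02  0.081]
122 [514 276  22  18 299] zmax 0.056 mean [ 0.525 -0.405  0.037] top [ 0.527 -0.41   0.053] bbox [ 0.51  -0.425  0.008] [ 0.543 -0.392  0.057]
130 [436 305  20  16 218] zmax 0.043 mean [ 0.468 -0.249  0.032] top [ 0.468 -0.25   0.039] bbox [ 0.452 -0.266  0.008] [ 0.484 -0.234  0.044]
144 [   3  438   71   42 2025] zmax 0.147 mean [0.196 0.48  0.092] top [0.192 0.491 0.145] bbox [0.152 0.462 0.008] [0.219 0.532 0.15 ]
```

The top view shows the pin at (341,275), and sleeves at (428,247) and (446,313), the second seeming to have the wider bore. The bracket hub is at (144,305), its eye at (181,227), and the weight at (526,285).

```bash
cat >> h.py <<'E'
def to(x,y,z=None,yaw=None):
    "shift to a TCP target in tool axes/units; yaw = world angle of tool y (mod 180), deg"
    s=readout.observe(); M=R.from_rotvec(s["ee_rot"]).as_matrix(); p=s["position"]
    d=np.array([x,y,p[2] if z is None else z])-p
    cy=np.degrees(np.arctan2(M[1,1],M[0,1])); t=0
    if yaw is not None: t=-((yaw-cy+90)%180-90)
    print("t",round(s["clock"],2),"pos",p.round(4),"yaw",cy.round(1),"tilt",M[:,2].round(3),"units",(M.T@d/.04).round(2),"turn",round(t/4,2),"q7",s["joints"][6].round(2),"F",s["force"].round(1),"w",round(s["width"],3),"gf",s["gripper_force"])
E
python3 - <<'E'
from h import *
a=cv2.imread("pics/top1.png")
c=[cv2.resize(a[v-20:v+20,u-20:u+20],(400,400),interpolation=cv2.INTER_CUBIC) for u,v in((428,247),(446,313))]
cv2.imwrite("pics/bores.png",np.hstack(c))
to(.45,.2,.227); to(.53,-.23,.227)
P=np.load("top1.npy").reshape(-1,3); 
Q=P[(P[:,2]>.02)&(P[:,2]<.03)&(P[:,1]>.26)&(P[:,1]<.4)&(P[:,0]<.66)&(P[:,0]>.44)]
E=Q[Q[:,0]>.60]; print(E.min(0),E.max(0))
E
```

```text
t 0.1 pos [0.1719 0.6004 0.226 ] yaw 74.0 tilt [-0.    -0.001 -1.   ] units [-9.44 -7.71 -0.01] turn 0.0 q7 -0.08 F [ 0.8 -0.6  0.4] w 1.002 gf 0.0
t 0.1 pos [0.1719 0.6004 0.226 ] yaw 74.0 tilt [-0.    -0.001 -1.   ] units [-14.32 -17.49   0.  ] turn 0.0 q7 -0.08 F [ 0.8 -0.6  0.4] w 1.002 gf 0.0
[0.60029049 0.26754153 0.02047374] [0.65307888 0.30510947 0.02990479]
```

View pics/bores.png

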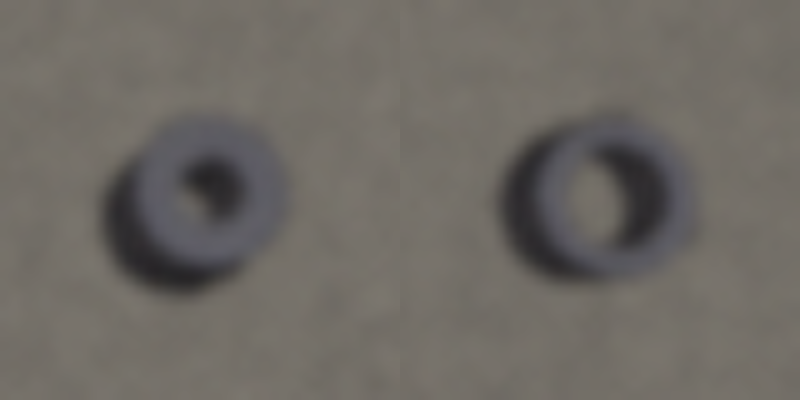

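The right crop (sleeve at pixel 446,313, world about 0.468,-0.250) has the wide bore and the left one the narrow bore. I'll go above the wide sleeve.

```bash
python3 -m creep '[[-1,-0.8,0,0,1],[-1,-0.8,0,0,1],[-1,-0.8,0,0,1],[-1,-0.8,0,0,1],[-1,-0.8,0,0,1],[-1,-0.8,0,0,1],[-1,-0.8,0,0,1],[-1,-0.8,0,0,1],[-1,-0.8,0,0,1],[-0.4,-0.5,0,0,1]]'
python3 -m creep '[[-0.3,-1,0,0,1],[-0.3,-1,0,0,1],[-0.3,-1,0,0,1],[-0.3,-1,0,0,1],[-0.3,-1,0,0,1],[-0.3,-1,0,0,1],[-0.3,-1,0,0,1],[-0.3,-1,0,0,1],[-0.3,-1,0,0,1],[-0.3,-1,0,0,1],[-0.3,-0.5,0,0,1],[0,0,0,0,1]]'
python3 - <<'E'
from h import *
im,P=grab("wrist","w1.png"); np.save("w1.npy",P); print(im["position"])
to(.468,-.25,.15)
z=P[...,2]; m=((z>.034)&(z<.046)).astype(np.uint8)
n,l,st,c=cv2.connectedComponentsWithStats(m)
for i in range(1,n):
    if st[i,4]>100: Q=P[l==i]; print(st[i],Q.mean(0).round(4),Q.min(0).round(3),Q.max(0).round(3))
E
```

```text
clock: 1.35
position: [0.4501, 0.1984, 0.2266]
ee_rot: [0.442, 3.11, -0.001]
force: [-0.5, 0.3, 0.2]
width: 1.0
gripper_force: 0.0
clock: 2.85
position: [0.4596, -0.2405, 0.2264]
ee_rot: [-0.441, -3.11, 0.001]
force: [0.1, -0.3, -0.2]
width: 0.999
gripper_force: 0.0
[ 0.38008609 -0.21846372  0.38371522]
t 2.9 pos [ 0.4596 -0.2389  0.2263] yaw 73.9 tilt [-0.001  0.    -1.   ] units [-0.28 -0.21  1.91] turn 0.0 q7 1.84 F [ 0.1  0.4 -0.3] w 1.0 gf 0.0
[290 208  36  36 637] [ 0.4649 -0.2518  0.0388] [ 0.45  -0.268  0.034] [ 0.481 -0.236  0.041]
[543 222  20  20 160] [ 0.5274 -0.0486  0.0401] [ 0.523 -0.053  0.034] [ 0.538 -0.039  0.046]
[363 327  33  31 705] [ 0.596  -0.2185  0.0388] [ 0.581 -0.234  0.034] [ 0.613 -0.203  0.041]
```

View pics/w1.png

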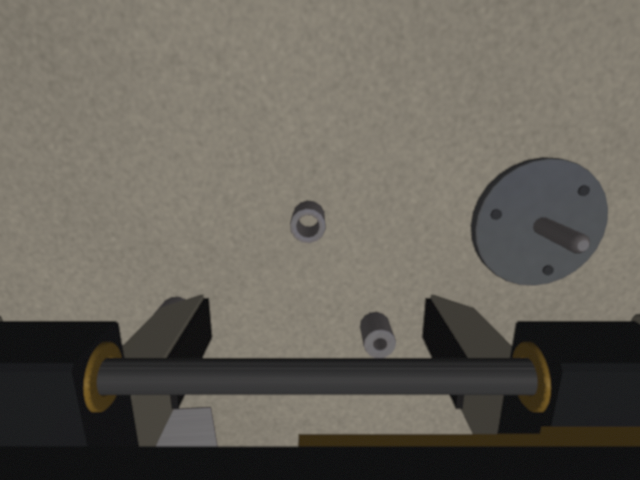

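The wrist view shows the wide sleeve at (308,222), the tight one at (379,340) and the pin tip at (583,243). The wrist and top estimates of the sleeve agree within 3 mm, so I'll descend.

```bash
python3 -m creep '[[-0.24,-0.25,0.6,0,1],[0,0,1,0,1],[0,0,1,0,1],[0,0,1,0,1],[0,0,0.8,0,1],[0,0,0.5,0,1],[0,0,0.3,0,1],[0,0,0.2,0,1],[0,0,0,0,1]]' 25
python3 - <<'E'
from h import *
to(.466,-.251,.010)
P=np.load("w1.npy");Q=P[(P[...,2]>.068)&(P[...,2]<.085)&(abs(P[...,0]-.53)<.03)&(abs(P[...,1]+.042)<.03)]
print(len(Q),Q.mean(0),Q.min(0),Q.max(0))
P=np.load("top1.npy");Q=P[(P[...,2]>.068)&(P[...,2]<.085)&(abs(P[...,0]-.53)<.03)&(abs(P[...,1]+.042)<.03)]
print(len(Q),Q.mean(0),Q.min(0),Q.max(0))
E
```

```text
clock: 4.03
position: [0.4665, -0.2507, 0.0107]
ee_rot: [-0.436, -3.111, -0.0]
force: [0.5, -0.1, 1.4]
width: 1.002
gripper_force: 0.0
t 4.03 pos [ 0.4665 -0.2507  0.0107] yaw 74.0 tilt [-0.  0. -1.] units [ 0.01 -0.01  0.02] turn 0.0 q7 2.05 F [ 0.5 -0.1  1.4] w 1.002 gf 0.0
400 [ 0.52960509 -0.04595128  0.07449716] [ 0.52292889 -0.05268588  0.06804228] [ 0.53955088 -0.03545025  0.07863609]
61 [ 0.53325629 -0.04192835  0.07603763] [ 0.52544044 -0.05008526  0.06801152] [ 0.54071169 -0.03459284  0.08095837]
```

```bash
python3 -m creep '[[0,0,0,0,0],[0,0,0,0,0],[0,0,0,0,0],[0,0,0,0,0],[0,0,-0.5,0,0],[0,0,-1,0,0],[0,0,-1,0,0],[0,0,-0.5,0,0]]' 25
python3 -m creep '[[0,0.8,0,0,0],[0,1,0,0,0],[0,1,0,0,0],[0,1,0,0,0],[-0.1,1,0,0,0],[-0.1,0.6,0,0,0],[0,0,0,0,0],[0,0,0,0,0]]'
python3 - <<'E'
from h import *
im,P=grab("wrist","w2.png"); np.save("w2.npy",P); imt,T=grab("top","t2.png"); np.save("t2.npy",T)
to(.533,-.044)
s=readout.observe(); z0=s["position"][2]+.0293
z=P[...,2]; m=((z>z0-.006)&(z<z0+.004)&(abs(P[...,0]-.533)<.03)&(abs(P[...,1]+.044)<.022)).astype(np.uint8)
n,l,st,c=cv2.connectedComponentsWithStats(m)
for i in range(1,n):
    if st[i,4]>50: Q=P[l==i]; print(st[i],Q.mean(0).round(4),Q.min(0).round(4),Q.max(0).round(4))
Q=P[(z>.066)&(z<.082)&(abs(P[...,0]-.533)<.03)&(abs(P[...,1]+.044)<.03)];print(len(Q), Q.mean(0) if len(Q) else 0,Q.min(0),Q.max(0))
E
```

```text
clock: 5.03
position: [0.4671, -0.2516, 0.1328]
ee_rot: [0.437, 3.109, -0.001]
force: [0.5, 0.7, -0.2]
width: 0.178
gripper_force: 0.0
clock: 6.02
position: [0.5332, -0.0467, 0.1307]
ee_rot: [-0.438, -3.111, 0.001]
force: [0.3, -0.5, -0.1]
width: 0.004
gripper_force: 0.0
t 6.12 pos [ 0.5331 -0.047   0.1308] yaw 73.9 tilt [-0. -0. -1.] units [ 0.02  0.07 -0.  ] turn 0.0 q7 1.53 F [ 0.2 -0.5 -0. ] w 0.002 gf 0.0
[318 321   9  20 128] [ 0.5241 -0.0432  0.1592] [ 0.5228 -0.0448  0.1541] [ 0.525  -0.0413  0.1639]
[307 322   9  19 124] [ 0.523  -0.0469  0.1593] [ 0.521  -0.048   0.1542] [ 0.5247 -0.0456  0.164 ]
739 [ 0.52982388 -0.0431636   0.07457831] [ 0.52298628 -0.05190764  0.06600025] [ 0.539995   -0.03514922  0.07901967]
```

View pics/w2.png

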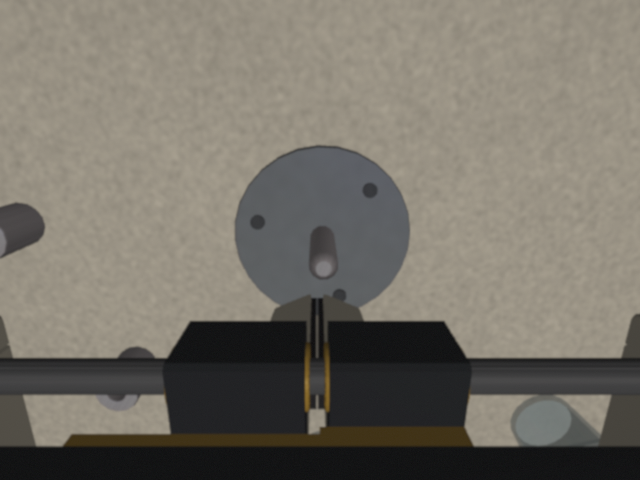

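The fingers had not yet closed when I lifted, so the gripper is empty. The image shows the pin tip at (323,268) and the wide sleeve at about (15,228). I'll check that it still stands.

Run:
```python
from h import *
for f in("w2","t2"):
    P=np.load(f+".npy"); z=P[...,2]
    Q=P[(z>.077)&(z<.083)&(abs(P[...,0]-.533)<.02)&(abs(P[...,1]+.044)<.02)];print("pin",f,len(Q),Q.mean(0).round(4))
    Q=P[(z>.012)&(z<.020)&(abs(P[...,0]-.533)<.08)&(abs(P[...,1]+.044)<.08)];print("plate",(Q.min(0)+Q.max(0))/2)
    for x,y in((.466,-.251),(.597,-.218)):
        Q=P[(z>.034)&(z<.046)&(abs(P[...,0]-x)<.04)&(abs(P[...,1]-y)<.04)]
        if len(Q): print(f,len(Q),Q.mean(0).round(4),((Q.min(0)+Q.max(0))/2).round(4),np.ptp(Q,0).round(3))
to(.467,-.251,.1308)
```

```text
pin w2 168 [ 0.5314 -0.0434  0.0776]
plate [ 0.53080869 -0.04350296  0.01593465]
w2 320 [ 0.471  -0.2391  0.0374] [ 0.4697 -0.2413  0.0375] [0.023 0.013 0.007]
w2 524 [ 0.6045 -0.2201  0.0388] [ 0.6039 -0.2189  0.0375] [0.018 0.03  0.007]
pin t2 0 [nan nan nan]<stdin>:4: RuntimeWarning: Mean of empty slice.
  ret = um.true_divide(
Traceback (most recent call last):
ValueError: zero-size array to reduction operation minimum which has no identity
```

```bash
python3 -m creep '[[0.1,-1,0,0,1],[0.08,-1,0,0,1],[0,-1,0,0,1],[0,-1,0,0,1],[0,-0.9,0,0,1],[0,-0.46,0,0,1],[0,0,0,0,1],[0,0,0,0,1],[0,0,0,0,1],[0,0,0,0,1]]'
python3 - <<'E'
from h import *
to(.467,-.251,.0107)
im,P=grab("wrist"); z=P[...,2]
Q=P[(z>.034)&(z<.046)&(abs(P[...,0]-.466)<.04)&(abs(P[...,1]+.251)<.04)]; print(len(Q),Q.mean(0).round(4),((Q.min(0)+Q.max(0))/2).round(4),np.ptp(Q,0).round(3))
E
```

```text
clock: 7.38
position: [0.4681, -0.2488, 0.1306]
ee_rot: [-0.434, -3.111, -0.001]
force: [-0.2, 0.9, 0.0]
width: 0.997
gripper_force: 0.0
t 7.38 pos [ 0.4681 -0.2488  0.1306] yaw 74.1 tilt [-0.  0. -1.] units [ 0.01 -0.06  3.  ] turn 0.0 q7 1.94 F [-0.2  0.9  0. ] w 0.997 gf 0.0
1190 [ 0.4646 -0.2517  0.0387] [ 0.4653 -0.252   0.0378] [0.031 0.032 0.008]
```

```bash
python3 -m creep '[[0.04,-0.09,1,0,1],[0,0,1,0,1],[0,0,0.5,0,1],[0,0,0.3,0,1],[0,0,0.2,0,1],[0,0,0,0,1]]' 25
python3 -m creep '[[0,0,0,0,0],[0,0,0,0,0],[0,0,0,0,0],[0,0,0,0,0],[0,0,0,0,0],[0,0,0,0,0],[0,0,0,0,0],[0,0,0,0,0],[0,0,0,0,0],[0,0,0,0,0]]' 25
```

```text
clock: 8.18
position: [0.4653, -0.2528, 0.0107]
ee_rot: [0.436, 3.111, 0.0]
force: [0.4, -0.3, -0.1]
width: 0.998
gripper_force: 0.0
clock: 9.43
position: [0.4652, -0.2527, 0.0107]
ee_rot: [0.436, 3.111, 0.0]
force: [0.7, 1.2, -0.1]
width: 0.339
gripper_force: 25.0
```

```bash
python3 -m creep '[[0,0,-0.5,0,0],[0,0,-1,0,0],[0,0,-1,0,0],[0,0,-0.5,0,0]]'
python3 -m creep '[[0,0.8,0,0,0],[0,1,0,0,0],[0,1,0,0,0],[0,1,0,0,0],[-0.1,1,0,0,0],[-0.05,0.6,0,0,0],[0,0.08,0,0,0],[0,0,0,0,0]]'
python3 - <<'E'
from h import *
im,P=grab("wrist","w3.png"); np.save("w3.npy",P)
to(.5314,-.0434)
p=readout.observe()["position"]; z0=p[2]+.0293
z=P[...,2]; near=(abs(P[...,0]-p[0])<.03)&(abs(P[...,1]-p[1])<.03)
for a,b in((.07,.083),(z0-.004,z0+.004),(z0-.02,z0-.01)):
    Q=P[(z>a)&(z<b)&near]; 
    if len(Q): print(a,len(Q),Q.mean(0).round(4),Q.min(0).round(4),Q.max(0).round(4))
E
```

```text
clock: 9.93
position: [0.4656, -0.2534, 0.1326]
ee_rot: [0.437, 3.109, -0.001]
force: [-0.1, 0.5, -2.1]
width: 0.34
gripper_force: 25.0
clock: 10.92
position: [0.5308, -0.0446, 0.1306]
ee_rot: [-0.437, -3.111, 0.001]
force: [0.2, -0.9, -1.1]
width: 0.335
gripper_force: 25.0
t 10.97 pos [ 0.5307 -0.0451  0.1307] yaw 73.9 tilt [-0.    -0.001 -1.   ] units [-0.01  0.05 -0.  ] turn 0.0 q7 1.53 F [-0.7 -1.2 -1.8] w 0.334 gf 24.99964945949614
0.07 516 [ 0.5286 -0.0426  0.075 ] [ 0.523  -0.0517  0.0701] [ 0.5376 -0.0353  0.0793]
0.15596928194904439 2725 [ 0.5219 -0.0432  0.159 ] [ 0.5126 -0.0678  0.156 ] [ 0.536  -0.0175  0.164 ]
0.1399692819490444 2298 [ 0.5233 -0.0447  0.1449] [ 0.511  -0.0736  0.14  ] [ 0.5409 -0.0151  0.15  ]
```

View pics/w3.png

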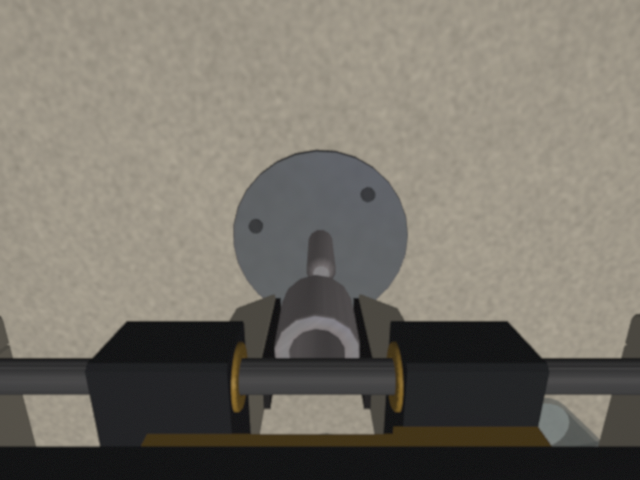

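The wrist picture shows the sleeve held at (317,340) with the pin tip just before it at (320,268). I'll fit circles to both in the same image.

```bash
cat >> h.py <<'E'
from scipy.optimize import least_squares
def circ(Q,r,c0):
    return least_squares(lambda c:np.hypot(Q[:,0]-c[0],Q[:,1]-c[1])-r,c0,loss="soft_l1",f_scale=.0007).x
E
python3 - <<'E'
from h import *
P=np.load("w3.npy"); z=P[...,2]; u=np.mgrid[0:480,0:640][1]
S=P[(z>.122)&(z<.153)&(u>285)&(u<350)&(abs(P[...,0]-.53)<.03)]; print(len(S),circ(S,.016,[.531,-.045]))
R_=P[(z>.155)&(z<.165)&(u>275)&(u<360)&(abs(P[...,0]-.53)<.03)]; print("rim",len(R_),R_.min(0),R_.max(0))
S=P[(z>.025)&(z<.07)&(u>300)&(u<340)&(abs(P[...,0]-.53)<.02)]; print("pin",len(S),circ(S,.0085,[.531,-.045]))
P=np.load("w2.npy"); z=P[...,2]
S=P[(z>.025)&(z<.07)&(u>300)&(u<340)&(abs(P[...,0]-.53)<.02)]; print("pin",len(S),circ(S,.0085,[.531,-.045]))
E
```

```text
3158 [ 0.53013669 -0.04567054]
rim 2034 [ 0.5140517  -0.06033415  0.15500919] [ 0.5360469  -0.02812505  0.16109756]
pin 556 [ 0.53187107 -0.04367697]
pin 541 [ 0.53186528 -0.04369596]
```

```bash
python3 -m creep '[[-0.03,0.06,0.3,0,0],[0,0,0.5,0,0],[0,0,0.2,0,0],[0,0,0.2,0,0],[0,0,0.1,0,0],[0,0,0.1,0,0],[0,0,0,0,0]]'
python3 - <<'E'
from h import *
to(.5319,-.0437,.027)
E
```

```text
clock: 11.85
position: [0.5331, -0.0418, 0.0747]
ee_rot: [-0.437, -3.111, -0.0]
force: [0.5, 0.4, -1.0]
width: 0.337
gripper_force: 25.0
t 11.85 pos [ 0.5331 -0.0418  0.0747] yaw 74.0 tilt [-0.  0. -1.] units [ 0.01 -0.05  1.19] turn 0.0 q7 1.57 F [ 0.5  0.4 -1. ] w 0.337 gf 24.999625207856297
```

```bash
python3 -m creep '[[0,0,0.2,0,0],[0,0,0.25,0,0],[0,0,0.25,0,0],[0,0,0.2,0,0],[0,0,0.1,0,0],[0,0,0.1,0,0],[0,0,0.05,0,0],[0,0,0,0,0]]'
python3 - <<'E'
from h import *
to(.5319,-.0437,.027)
E
```

```text
clock: 12.85
position: [0.5331, -0.0417, 0.0287]
ee_rot: [0.437, 3.111, 0.0]
force: [-0.0, -0.2, -0.7]
width: 0.337
gripper_force: 25.0
t 12.85 pos [ 0.5331 -0.0417  0.0287] yaw 74.0 tilt [ 0.  0. -1.] units [ 0.02 -0.06  0.04] turn 0.0 q7 1.61 F [-0.  -0.2 -0.7] w 0.337 gf 24.999591065570712
```

```bash
python3 -m creep '[[0,0,0.04,0,0],[0,0,0.02,0,0],[0,0,0,0,0],[0,0,0,0,0.5],[0,0,0,0,0.65],[0,0,0,0,0.75],[0,0,0,0,0.75],[0,0,0,0,0.75],[0,0,0,0,0.75]]'
python3 -m creep '[[0,0,-0.5,0,0.75],[0,0,-1,0,0.75],[0,0,-1,0,0.75],[0,0,-1,0,0.75],[0,0,-1,0,0.75],[0,0,-0.5,0,0.75],[0,0,0,0,0.75],[0,0,0,0,0.75]]'
python3 - <<'E'
from h import *
im,P=grab("wrist","w4.png"); z=P[...,2]
near=(abs(P[...,0]-.532)<.03)&(abs(P[...,1]+.0435)<.03)
Q=P[near&(z>.045)&(z<.065)]; print("sleeve top",len(Q),np.percentile(Q[:,2],[5,50,95]),Q.min(0),Q.max(0))
Q=P[near&(z>.0745)]; print("pin",len(Q),Q.mean(0),Q[:,2].max())
T=np.load("top1.npy").reshape(-1,3); 
B=T[(T[:,0]>.44)&(T[:,0]<.66)&(T[:,1]>.26)&(T[:,1]<.375)&(T[:,2]>.018)&(T[:,2]<.06)]
E=B[(B[:,0]>.61)&(B[:,2]<.03)]; H=B[(B[:,0]<.505)&(B[:,2]>.022)]
bar=B[(B[:,0]>.51)&(B[:,0]<.605)]
e=circ(E,.0155,[.632,.286]); h=circ(H[H[:,2]<.044],.024,[.474,.35])
vx,vy,x0,y0=cv2.fitLine(bar[:,:2].astype(np.float32),cv2.DIST_HUBER,0,.01,.01).ravel()
print("eye",e,(E.min(0)+E.max(0))/2,"hub",h,(H.min(0)+H.max(0))/2,"dist",np.hypot(*(e-h)),"bar",vx,vy,x0,y0,np.degrees(np.arctan2(vy,vx)))
b=(e*55+h*120)/175; print("bal",b); to(*b)
E
```

```text
clock: 13.98
position: [0.5331, -0.0417, 0.0263]
ee_rot: [0.437, 3.111, 0.0]
force: [-0.1, -0.3, 0.1]
width: 0.748
gripper_force: 0.0
clock: 14.98
position: [0.5325, -0.0416, 0.2254]
ee_rot: [-0.436, -3.11, 0.0]
force: [-0.0, 0.1, -0.0]
width: 0.754
gripper_force: 0.0
sleeve top 742 [0.04901232 0.05498365 0.05862537] [ 0.51710104 -0.05841944  0.04505136] [ 0.54796691 -0.02680837  0.0648455 ]
pin 17413 [ 0.50856056 -0.03457771  0.31503566] 0.33126772684921363
eye [0.6334639  0.28582976] [0.6317148  0.286107   0.02399272] hub [0.47468354 0.34974854] [0.4765953  0.34861531 0.03632783] dist 0.17116311818926586 bar 0.9320491 -0.36233202 0.55726117 0.31507817 -21.243483
bal [0.52458594 0.32965978]
t 15.03 pos [ 0.5324 -0.0416  0.2252] yaw 74.0 tilt [-0.002 -0.    -1.   ] units [2.74 8.87 0.  ] turn 0.0 q7 1.46 F [-0.4  0.9 -0.4] w 0.752 gf 0.0
```

The sleeve is seated (top at about 56 mm). Next I'll go above the bracket.

```bash
python3 -m creep '[[0.3,0.9,0,0,0.75],[0.3,1,0,0,0.75],[0.3,1,0,0,0.75],[0.3,1,0,0,0.75],[0.3,1,0,0,0.75],[0.3,1,0,0,0.75],[0.3,1,0,0,0.75],[0.3,1,0,0,0.75],[0.3,0.9,0,0,0.75],[0,0,0,0.7,0.75],[0,0,0,0.6,0.75],[0,0,0,0,0.75]]' 60
python3 - <<'E'
from h import *
im,P=grab("wrist","w5.png"); np.save("w5.npy",P); P=P.reshape(-1,3)
M=R.from_rotvec(im["rotation"]).as_matrix() if np.array(im["rotation"]).shape==(3,) else im["rotation"]; print("cam",im["position"])
B=P[(P[:,0]>.44)&(P[:,0]<.66)&(P[:,1]>.255)&(P[:,1]<.38)&(P[:,2]>.012)&(P[:,2]<.06)]
bar=B[(B[:,0]>.515)&(B[:,0]<.60)&(B[:,2]>.02)&(B[:,2]<.032)]
vx,vy,x0,y0=cv2.fitLine(bar[:,:2].astype(np.float32),cv2.DIST_HUBER,0,.01,.01).ravel()
E=B[(B[:,0]>.605)&(B[:,2]>.022)&(B[:,2]<.03)]; H=B[(B[:,0]<.51)&(B[:,2]>.03)]
for n,Q in(("eye",E),("hub",H)):
    print(n,len(Q),Q.mean(0).round(4),Q.min(0).round(4),Q.max(0).round(4))
print("bar",x0,y0,np.degrees(np.arctan2(vy,vx)),np.median(bar[:,2]))
to(.5246,.3297,yaw=np.degrees(np.arctan2(vy,vx))+90)
E
```

```text
clock: 16.52
position: [0.5261, 0.3255, 0.2257]
ee_rot: [-0.579, -3.087, 0.002]
force: [-0.3, 0.2, 0.7]
width: 0.756
gripper_force: 0.0
cam [0.44897271 0.35451384 0.382949  ]
eye 778 [0.6285 0.2871 0.025 ] [0.605  0.2666 0.0221] [0.6518 0.3039 0.0277]
hub 2593 [0.4691 0.3477 0.0371] [0.4459 0.3239 0.0308] [0.4932 0.3713 0.0474]
bar 0.5557873 0.31491798 -21.141117 0.025222152423424238
t 16.57 pos [0.5262 0.3255 0.2259] yaw 68.8 tilt [-0.    -0.001 -1.   ] units [ 0.08  0.08 -0.  ] turn -0.02 q7 0.75 F [-0.1 -0.7 -0.2] w 0.749 gf 0.0
```

View pics/w5.png

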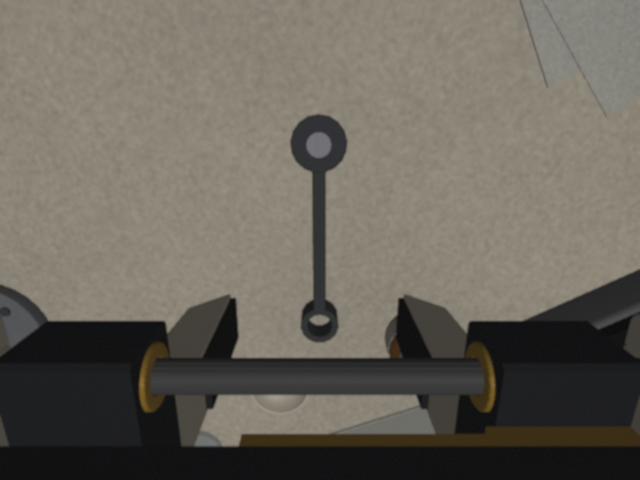

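The wrist view shows the hub at (319,144), the bar vertical in the image at column 319, and the eye at (319,320), so the tool is aligned. I'll descend at the balance point.

```bash
python3 -m creep '[[0.12,0.03,0.6,0,0.75],[0,0,1,0,0.75],[0,0,1,0,0.75],[0,0,1,0,0.75],[0,0,0.9,0,0.75],[0,0,0.5,0,0.75],[0,0,0.3,0,0.75],[0,0,0.2,0,0.75],[0,0,0,0,0.75],[0,0,0,0,0.75]]' 60
python3 - <<'E'
from h import *
to(.522,.3283,.005)
E
```

```text
clock: 17.82
position: [0.5226, 0.3295, 0.0071]
ee_rot: [0.577, 3.087, 0.001]
force: [0.5, -0.5, 0.1]
width: 0.747
gripper_force: 0.0
t 17.82 pos [0.5226 0.3295 0.0071] yaw 68.8 tilt [ 0.001  0.001 -1.   ] units [ 0.   -0.03  0.05] turn 0.0 q7 0.84 F [ 0.5 -0.5  0.1] w 0.747 gf 0.0
```

```bash
python3 -m creep '[[0,-0.03,0.06,0,0.75],[0,0,0,0,0],[0,0,0,0,0],[0,0,0,0,0],[0,0,0,0,0],[0,0,0,0,0],[0,0,0,0,0],[0,0,0,0,0],[0,0,0,0,0],[0,0,0,0,0],[0,0,0,0,0],[0,0,0,0,0]]' 60
python3 -m creep '[[0,0,-0.1,0,0],[0,0,-0.2,0,0],[0,0,-0.2,0,0],[0,0,0,0,0],[0,0,0,0,0],[0,0,0,0,0]]' 60
python3 - <<'E'
from h import *
to(.522,.3283,.13); print(readout.observe()["ft_torque"])
im,P=grab("wrist","w6.png");P=P.reshape(-1,3)
B=P[(P[:,0]>.44)&(P[:,0]<.66)&(P[:,1]>.255)&(P[:,1]<.38)&(P[:,2]>.012)&(P[:,2]<.085)]
b=np.array([.522,.3283]);d=np.array([-.9327,.3607]);s=(B[:,:2]-b)@d;t=(B[:,:2]-b)@[.3607,.9327]
for lo,hi in((-.14,-.105),(-.1,-.09),(-.08,-.07),(-.06,-.05),(-.04,-.03),(.032,.075)):
    q=B[(s>lo)&(s<hi)&(abs(t)<(.003 if -.1<=lo<0 else .03))]
    if len(q): print(lo,hi,len(q),np.percentile(q[:,2],[50,90]).round(4))
E
```

```text
clock: 19.32
position: [0.5217, 0.3283, 0.0039]
ee_rot: [0.577, 3.088, 0.0]
force: [0.3, 0.6, -1.4]
width: 0.129
gripper_force: 60.0
clock: 20.08
position: [0.5214, 0.328, 0.0237]
ee_rot: [-0.577, -3.088, 0.001]
force: [-0.7, -0.2, -6.5]
width: 0.127
gripper_force: 60.0
t 20.07 pos [0.5214 0.328  0.0237] yaw 68.8 tilt [-0. -0. -1.] units [-0.01  0.01 -2.66] turn 0.0 q7 0.83 F [-0.7 -0.2 -6.5] w 0.127 gf 59.99542593955994
[-0.0181341  -0.00430502 -0.03617899]
-0.04 -0.03 301 [0.045  0.0456]
0.032 0.075 15761 [0.0552 0.0651]
```

```bash
python3 -m creep '[[0,0,-0.3,0,0],[0,0,-0.5,0,0],[0,0,-0.6,0,0],[0,0,-0.6,0,0],[0,0,-0.3,0,0],[0,0,0,0,0]]' 60
python3 -m creep '[[0,-0.3,0,0,0],[0,-0.6,0,0,0],[0,-0.8,0,0,0],[-0.1,-0.9,0,0,0],[-0.1,-0.9,0,0,0],[-0.1,-0.9,0,0,0],[-0.1,-0.9,0,0,0],[-0.1,-0.9,0,0,0],[-0.1,-0.9,0,0,0],[0,-0.7,0,0,0],[0,-0.5,0,0,0],[0,-0.24,0,0,0]]' 60
python3 -m creep '[[0,0,0,0,0],[0,0,0,0,0],[0,0,0,0,0],[0,0,0,0,0]]' 60
python3 - <<'E'
from h import *
to(.4206,.0008)
im,P=grab("wrist","w7.png"); np.save("w7.npy",P)
for n in("top","side"):
    im,P=grab(n,n+"7.png"); np.save(n+"7.npy",P)
    if n=="side":
        Mx=np.array(im["rotation"]);Mx=Mx if Mx.shape==(3,3) else R.from_rotvec(Mx).as_matrix()
        c=Mx.T@(np.array([.53,-.04,.1])-im["position"]);K=im["camera_matrix"];u,v=int(K[0,0]*c[0]/-c[2]+K[0,2]),int(K[1,1]*-c[1]/-c[2]+K[1,2]);print(u,v)
        a=im["pixels"][max(v-60,0):v+60,u-80:u+80]; b=cv2.resize(a,None,fx=4,fy=4,interpolation=cv2.INTER_CUBIC); cv2.imwrite("pics/s7.png",b)
E
```

```text
clock: 20.88
position: [0.5221, 0.3284, 0.1169]
ee_rot: [0.577, 3.087, 0.002]
force: [-1.0, 0.7, -6.3]
width: 0.126
gripper_force: 60.0
clock: 22.38
position: [0.4191, -0.0005, 0.1155]
ee_rot: [-0.58, -3.086, 0.001]
force: [-0.3, 0.5, -5.5]
width: 0.128
gripper_force: 60.0
clock: 22.88
position: [0.4208, 0.0014, 0.1159]
ee_rot: [-0.576, -3.088, -0.0]
force: [0.3, -0.2, -6.0]
width: 0.126
gripper_force: 60.0
t 22.88 pos [0.4208 0.0014 0.1159] yaw 68.9 tilt [-0.  0. -1.] units [-0.   -0.01 -0.  ] turn 0.0 q7 1.28 F [ 0.3 -0.2 -6. ] w 0.126 gf 59.99544382095337
284 251
```

View pics/top7.png

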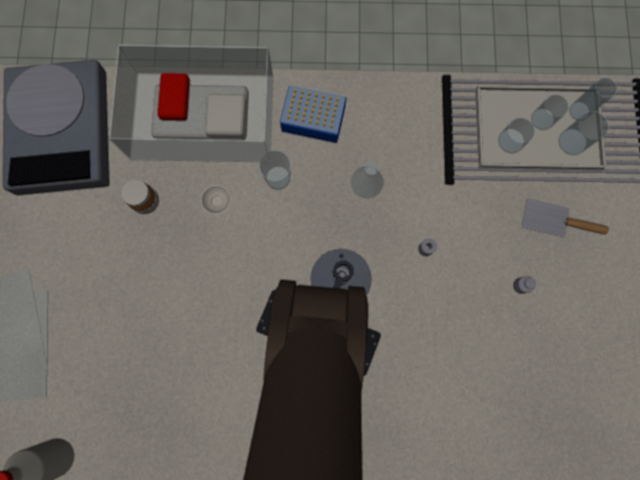

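View pics/s7.png

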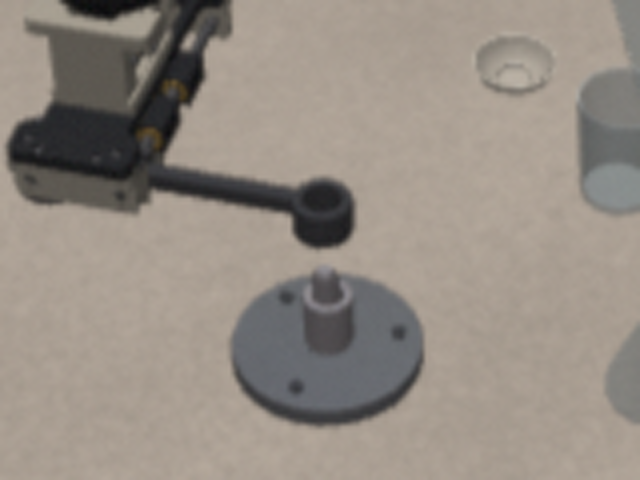

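The top view has the eye around the pin at (343,272). The side crop shows the eye at (323,210) above the pin tip at (323,272), with the sleeve seated on the plate. I'll measure centring and level.

Run:
```python
from h import *
d=np.array([-.9327,.3607])
for n in("top7","side7"):
    P=np.load(n+".npy").reshape(-1,3)
    near=np.hypot(P[:,0]-.5325,P[:,1]+.043)<.03
    E=P[near&(P[:,2]>.105)&(P[:,2]<.16)]; T=E[E[:,2]>np.percentile(E[:,2],90)-.006]
    print(n,"eye",len(E),"fit outer",circ(E[np.hypot(*(E[:,:2]-[.5325,-.043]).T)>.014],.018,[.5325,-.043]),"mid",(E.min(0)+E.max(0))/2,np.ptp(E,axis=0),"top z",np.percentile(T[:,2],[10,50,90]))
    pin=P[near&(P[:,2]>.073)&(P[:,2]<.085)]; print("  pin tip",len(pin),pin.mean(0) if len(pin) else 0)
    pl=P[(np.hypot(P[:,0]-.5325,P[:,1]+.043)<.075)&(P[:,2]>.012)&(P[:,2]<.02)]; print("  plate mid",(pl.min(0)+pl.max(0))/2,np.ptp(pl,axis=0))
    s=(P[:,:2]-[.4206,.0008])@d; t=(P[:,:2]-[.4206,.0008])@[.3607,.9327]
    for lo in np.arange(-.10,-.02,.02):
        q=P[(s>lo)&(s<lo+.02)&(abs(t)<.004)&(P[:,2]>.1)&(P[:,2]<.15)]
        if len(q)>3: print("  bar",lo.round(2),len(q),np.percentile(q[:,2],[50,85]).round(4))
P=np.load("w7.npy").reshape(-1,3); s=(P[:,:2]-[.4206,.0008])@d; t=(P[:,:2]-[.4206,.0008])@[.3607,.9327]
for lo in(.035,.05,.065,.074):
    q=P[(s>lo)&(s<lo+.01)&(abs(t)<.012)&(P[:,2]>.1)&(P[:,2]<.18)]; print("hub",lo,len(q),np.percentile(q[:,2],[20,50,80]).round(4) if len(q) else 0)
```

```text
top7 eye 293 fit outer [ 0.53161841 -0.0416778 ] mid [ 0.52813266 -0.04144928  0.12800937] [0.04874656 0.03611776 0.02864493] top z [0.13528632 0.13776883 0.14007764]
  pin tip 39 [ 0.53537762 -0.04269588  0.07669801]
  plate mid [ 0.54820709 -0.0420498   0.01603338] [0.09105533 0.12351372 0.00788731]
  bar -0.1 29 [0.1378 0.1398]
side7 eye 262 fit outer [ 0.53034392 -0.04264665] mid [ 0.52656824 -0.04323544  0.12769899] [0.04604777 0.04273562 0.03345781] top z [0.13482024 0.13777999 0.14066007]
  pin tip 26 [ 0.5306632  -0.04354545  0.0760577 ]
  plate mid [ 0.53068617 -0.04243734  0.01599386] [0.12170344 0.12524662 0.00793713]
  bar -0.1 34 [0.1352 0.1396]
  bar -0.08 33 [0.1373 0.1399]
  bar -0.06 25 [0.1382 0.1399]
  bar -0.04 24 [0.1378 0.1407]
hub 0.035 1857 [0.1468 0.1473 0.1478]
hub 0.05 2500 [0.1564 0.1572 0.1577]
hub 0.065 2755 [0.1468 0.1473 0.1479]
hub 0.074 1302 [0.1457 0.1468 0.1475]
```

```bash
python3 -m creep '[[-0.02,0.01,0,0,0],[0,0,0,0,0],[0,0,0,0,0],[0,0,0,0,0],[0,0,0,0,0],[0,0,0,0,0]]' 60
python3 - <<'E'
from cell import sign_off
print(sign_off())
E
```

```text
clock: 23.78
position: [0.4215, 0.001, 0.1159]
ee_rot: [0.577, 3.088, 0.0]
force: [-0.2, -0.5, -6.3]
width: 0.126
gripper_force: 60.0
the job is handed in; nothing more can be done
None
```

The job is handed in (no verdict came back): the wide-bore sleeve is fully down on the foot and released, the tight one was left standing, and the bracket is held level with its eye about 34 mm above the pin tip and centred to within about 1–2 mm; my first grasp of the sleeve closed on nothing, but the sleeve stayed standing and the second grasp held.

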